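# Load the reel dispenser and hold its label holder home

### The arm

A 6-joint arm with a two-finger parallel gripper is mounted at the origin on the work surface. World frame = base frame: x ahead of the robot, y to its left, z up, the work surface at z = 0. Lengths are in m, angles in rad, forces in N, time in s.
With the tool pointing down it reaches from about 0.35 to 0.775 m from the base axis. Payload 7.3 kg.
Tool frame: the origin (TCP) lies midway between the tips of the shut fingers; the grasp point (between the pads) lies 19 mm behind it (bot.tcp_to_grasp is the distance from the TCP to the grasp point, in m); z points along the fingers, y is the direction in which the jaws open and shut (so a half turn about z gives the same grasp; the last joint's range is limited). The gripper opens to 92 mm and grips with 3 to 60 N. Pads are 19 mm wide; open, the fingers measure 130 mm over their backs; the gripper's body (75 mm by 190 mm) begins 47 mm behind the grasp point.
Start: joints at [-1.278, 0.342, 1.524, -0, 1.275, -0.146], TCP at [0.223, -0.475, 0.227] pointing down, gripper open.
Joint ranges: [-2.53, 2.53], [-0.77, 2.02], [0.04, 2.7], [-1, 4.14], [0.28, 2.66], [-3.11, 3.11]. Speed limits (rad/s): [2.57, 2.57, 3.14, 3.14, 3.14, 3.14].

### API

Orientations are given as a rotation vector (axis times angle).
In Python, from rig import bot, fingers, status, vision gives the robot as it stands. Calls block until the motion is done:
- bot.move_pose(position, orientation): joint-space move of the TCP to a pose.
- bot.movel(position, rot=None, feed=0.15, until_force=None): straight line of the TCP; rot=None keeps the orientation; feed is the mean speed in m/s. With until_force (N) it stops when the force on the tool has changed by that much, and returns True; else False.
- bot.movej(angles): joint-space move.
- fingers.release() and fingers.grasp(newtons=None): open the fingers fully, or close them until they stop; newtons is the grip in N (None keeps the last).
- bot.dwell(seconds).
- bot.solve_ik(position, orientation): joint angles nearest the present ones, or None.
- status.state(): the state.
- vision.camera(name): name is "scene" or "top"; returns the picture (400x640x3 uint8, red, green, blue); there is no depth.
- vision.camera_params(name): a dict with "vfov" (degrees; the focal length in pixels is half the picture's height over the tangent of half this angle, whatever the lens; pixels are square), "cx", "cy" (the principal point, pixels), "camera_from_world" (4x4, takes a point from world to camera coordinates). Camera axes: x right, y down, z forward; pixel columns grow to the right and rows downward; lengths in m; the calibration is good to about 2 mm. A picture is of the moment at which its call begins. camera_params takes no time and is no camera call.
A pose or a line that the arm cannot do raises bot.MotionError and nothing moves.
- bot.job_done(): hands the job in, once; it reports no verdict.
The state is a dict: "time": time; "joint_positions": joint angles; "dq": joint speeds; "tau": joint torques, N m; "tcp_pos": TCP position; "ee_rot": TCP orientation; "ft_force": force on the tool from outside, world axes, zero at the start; "torque": the same for the moment, N m; "width": opening from 0.0 (shut) to 1.0 (fully open).
Only numpy, scipy, OpenCV 4.12 (cv2) and the standard library are available. Lean on these libraries where they do the work, as an engineer would, in place of code of your own. Each camera call takes 0.05 s, during which the arm holds its last target.

### The job

Load the reel dispenser on this dental-lab bench: first set the blue-flanged reel all the way down on the dispenser's upright spindle and let go of it, then take the blue label holder from the wooden rack and push it down behind the dispenser's aluminium lip by feel, without ramming it, until it and the yellow sprung seat under it are fully home. Do not let go of it there: finish while still gripping the label holder or bearing down on it with the fingers, keeping it pressed home so that I can tighten the lock screw. Leave the orange label holder, the bottle and the jar where they are.

Things in the scene. Friction and masses are not known exactly. Their poses are not given: they have to be found in the camera images.
- station: reel dispenser, fixed to the bench: white base plate 100 (x) x 190 (y) x 10 mm thick; origin at the centre of its underside, on the bench; z up, its front is its -x side. It carries the spindle and the label slot side by side along its y axis. It may stand left or right of the robot.
- spindle (a point): foot of the steel spindle, on its axis, on a 2 mm grey washer (44 mm across, top 12 mm above the bench) where the reel comes to rest; 52 mm along the station's +y from its centre. Spindle 12 mm in diameter, tapered over its last 8 mm, its tip 54 mm above this point (66 mm above the bench). Axes as the station.
- slot (a point): mid label slot, 16 mm above the bench: where the holder's bottom edge is when home; 45 mm from the station's centre along its -y. Slot 11 mm (x) by 63 mm (y) between the aluminium lip in front (-x), a grey back wall and end cheeks; straight to 38 mm above the bench, then flared outward to 46 mm (wall 48 mm); flares reach 15 mm either side of its middle. Axes as the station.
- seat (a joint): yellow sprung seat in the slot's bottom, pushed down by the holder's bottom edge: 0 m = up (its top 26 mm above the bench), 0.010 m = down on its hard stop (top 16 mm above the bench). Its spring pushes up with 4 N when up and 8 N when down, and lifts the holder when it is no longer pressed.
- label: blue upright plate 8 (x) x 60 (y) x 85 mm tall (z), 60 g, white paper windows; origin at the centre of its bottom edge. A central grip rib, 12 mm thick (x), 26 mm wide (y), runs from 40 to 85 mm above the origin. Front and back alike: either may face the lip. Starts upright in one pocket of the rack, bottom edge 6 mm above the bench, y axis along the rack.
- other_label: orange label holder, the same shape, in the other pocket, to be left alone; origin at the centre of its bottom edge.
- rack: wooden rack, fixed to the bench, 50 (x) x 175 (y) x 30 mm tall, origin at the centre of its underside; two pockets end to end along its y axis, 42 mm either side of its centre, each 10 x 62 mm and 24 mm deep, with the label holders standing in them. It stands on the other side of the robot from the station.
- reel: reel with blue flanges and a white body, 52 mm in diameter, 44 mm tall, 120 g, with a 16 mm bore right through; stands upright on the bench, origin at the centre of its underside, z along the bore.
- bottle: white squeeze bottle with an orange band, 38 mm in diameter, 100 mm tall, to be left alone; origin at the centre of its underside.
- jar: small amber glass jar with a white cap, 44 mm in diameter, 50 mm tall, to be left alone; origin at the centre of its underside.
Not all that is in view belongs to the job. Of the things that look like the reel, take the one that is farthest from the robot's base at the start. What is meant by the label is not green, and is the smaller of those in its own colour.

How it is judged:
By the outcome, as a careful person would: the job done as asked, in the order asked, and still so for the second after the job is handed in, while the arm keeps its last pose, push and grip.
It also fails if it takes over 58 s, if anything falls off the work surface, if the arm or the gripper's body presses on something with over 40 N, if the wrist force passes 120 N, or if a joint passes its speed limit or range.

## Working session

There is one attempt and no reset: what is moved stays moved. The work goes in short steps, each a Python script; the robot and the scene stay as the last script left them, time stands still between calls to the robot, and variables do not carry over. Pictures are saved under pics/ and viewed, and the job is handed in when it is done.

```bash
ls; mkdir -p pics
python3 - <<'E'
from rig import bot, fingers, status, vision
import cv2
for n in ("scene","top"):
    im=vision.camera(n); cv2.imwrite(f"pics/{n}0.png",im[:,:,::-1])
    p=vision.camera_params(n); print(n,p)
s=status.state(); print(s)
E
```

```text
pics
scene {'vfov': 42.469133289150065, 'cx': 328.60805548416124, 'cy': 199.31826639505204, 'camera_from_world': array([[-6.55666064e-01,  7.55050976e-01, -1.87364432e-04,
         3.73805585e-01],
       [ 5.92542119e-01,  5.14393891e-01, -6.19913512e-01,
        -2.51228605e-01],
       [-4.67969923e-01, -4.06567274e-01, -7.84670124e-01,
         1.44789594e+00],
       [ 0.00000000e+00,  0.00000000e+00,  0.00000000e+00,
         1.00000000e+00]])}
top {'vfov': 47.56083516698541, 'cx': 317.04115597885755, 'cy': 198.91366999258906, 'camera_from_world': array([[-0.02489139, -0.99961301, -0.01242007, -0.02506916],
       [-0.99661437,  0.02578673, -0.07806951,  0.54207503],
       [ 0.07835957,  0.01043476, -0.99687055,  1.14333896],
       [ 0.        ,  0.        ,  0.        ,  1.        ]])}
{'time': 0.1, 'joint_positions': array([-1.27800584e+00,  3.42608022e-01,  1.52490366e+00,  1.65368473e-05,
        1.27540862e+00, -1.45981967e-01]), 'dq': array([ 0.00105957, -0.00076819, -0.00239011,  0.00026653,  0.00123498,
        0.00144307]), 'tau': array([ 1.35377450e-03, -4.32001340e+01, -2.44696140e+01,  7.19775539e-02,
        5.25939942e-02, -3.10624819e-05]), 'tcp_pos': array([ 0.22296408, -0.47490743,  0.22614406]), 'ee_rot': array([-3.06500065e+00, -6.83410891e-01,  1.28111538e-04]), 'ft_force': array([ 0.53135921,  0.56292656, -0.40471589]), 'torque': array([0.003836  , 0.00410858, 0.08763903]), 'width': 0.9994929200066452}
```

View pics/scene0.png

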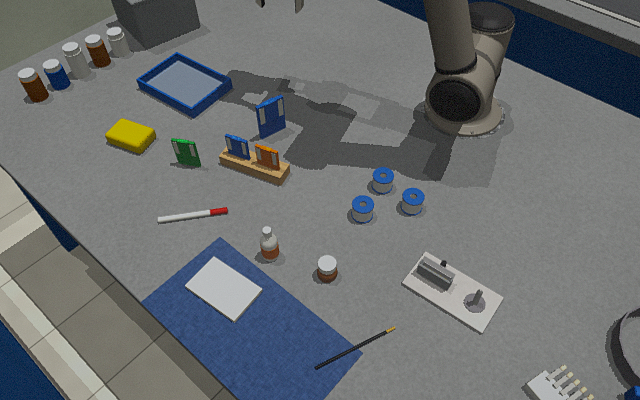

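View pics/top0.png

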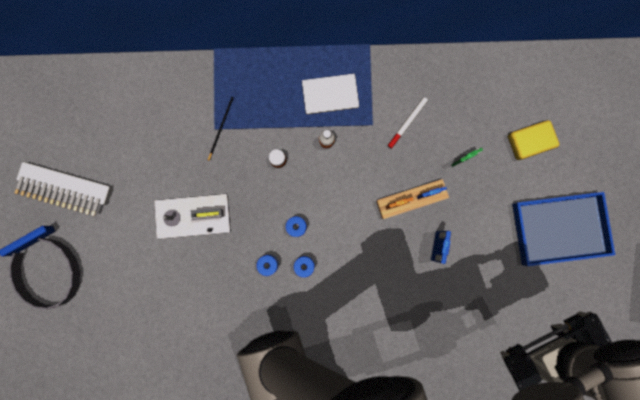

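The top view shows the station at about (192,216), with the spindle at (172,217) and the slot at (208,213). Three reels stand at (296,227), (267,265) and (304,266). The rack is at (412,199), with the blue holder in its right (-y) pocket, and a larger blue decoy stands free at (442,243). Next I'll measure these positions.

```bash
cat > h.py <<'E'
import numpy as np, cv2
from rig import bot, fingers, status, vision
from scipy.spatial.transform import Rotation as R
def cam(n):
    p=vision.camera_params(n); f=200/np.tan(np.radians(p['vfov'])/2)
    return f,p['cx'],p['cy'],np.array(p['camera_from_world'])
def ray(n,u,v):
    f,cx,cy,T=cam(n); d=T[:3,:3].T@np.array([(u-cx)/f,(v-cy)/f,1]); o=-T[:3,:3].T@T[:3,3]
    return o,d/np.linalg.norm(d)
def plane(n,u,v,z):
    o,d=ray(n,u,v); return o+d*(z-o[2])/d[2]
def proj(n,P):
    f,cx,cy,T=cam(n); c=T[:3,:3]@np.array(P)+T[:3,3]; return np.array([f*c[0]/c[2]+cx,f*c[1]/c[2]+cy])
def rotdown(yaw): # tool z down, jaws(y axis) along direction yaw(rad) in xy
    y=np.array([np.cos(yaw),np.sin(yaw),0]); z=np.array([0,0,-1.]); x=np.cross(y,z)
    return R.from_matrix(np.c_[x,y,z]).as_rotvec()
def shot(n,name,crop=None,s=1):
    im=vision.camera(n)[:,:,::-1]
    save(im,name,crop,s); return im
def save(im,name,crop,s):
    if crop: im=im[crop[1]:crop[3],crop[0]:crop[2]]
    cv2.imwrite(f'pics/{name}.png',cv2.resize(im,None,fx=s,fy=s,interpolation=cv2.INTER_CUBIC))
E
python3 - <<'E'
from h import *
top=cv2.imread('pics/top0.png'); sc=cv2.imread('pics/scene0.png')
def blobs(im,lo,hi,amin=30):
    m=cv2.inRange(cv2.cvtColor(im,cv2.COLOR_BGR2HSV),lo,hi)
    n,l,st,c=cv2.connectedComponentsWithStats(m)
    for i in range(1,n):
        if st[i,4]>=amin: yield c[i],st[i],(l==i)
for n,im in (('top',top),('scene',sc)):
    print(n,'blue')
    for c,st,m in blobs(im,(100,140,90),(125,255,255)):
        hull=cv2.convexHull(np.argwhere(m)[:,::-1].astype(np.float32)); (ec,ax,an)=cv2.fitEllipse(hull) if len(hull)>5 else ((0,0),0,0)
        P=plane(n,*ec,0.044); print(c.round(1),st,np.round(ec,1),np.round(ax,1),P.round(4),np.hypot(*P[:2]).round(3))
save(top,'t_st',(145,180,245,250),8); save(top,'t_rack',(365,165,495,275),6); save(sc,'s_st',(395,240,515,340),6); save(sc,'s_rack',(210,90,300,190),6)
E
```

```text
top blue
[285.1  83.2] [ 215   44  156   84 6334] [293.9  85.3] [ 97.2 209.7] [0.8333 0.0129 0.044 ] 0.833
[432.7 191.6] [422 188  24   8  72] [432.9 191.5] [ 3.6 24.2] [ 0.5505 -0.3302  0.044 ] 0.642
[567.1 222. ] [517 192  98  72 777] [567.8 225.9] [ 85.7 105.5] [ 0.4562 -0.6606  0.044 ] 0.803
[295.7 226. ] [286 216  21  20 293] [295.8 226.1] [19.9 20.3] [0.4726 0.0159 0.044 ] 0.473
[ 22.4 240.7] [  0 226  46  30 366] [ 22.5 240.4] [10.6 55.5] [0.454  0.7047 0.044 ] 0.838
[445.4 246.7] [441 231   9  32 168] [445.2 247.3] [ 6.4 34.3] [ 0.4107 -0.3545  0.044 ] 0.543
[266.8 264.9] [257 255  21  21 308] [266.8 264.9] [19.9 20.7] [0.3779 0.0901 0.044 ] 0.389
[303.6 266.1] [294 256  20  21 302] [303.6 266.1] [19.6 20.7] [ 0.3727 -0.0015  0.044 ] 0.373
scene blue
[181.8  81. ] [136  52  95  57 350] [183.1  79.3] [52.3 84.7] [ 0.4558 -0.647   0.044 ] 0.791
[268.7 101.1] [255  95  28  14 107] [268.  101.4] [ 4.5 31.9] [ 0.3645 -0.3976  0.044 ] 0.539
[235.7 137.7] [225 134  22   9  67] [235.9 137.8] [ 3.7 23.4] [ 0.5171 -0.3603  0.044 ] 0.63
[382.9 174.7] [373 167  21  16 243] [382.9 174.8] 
[... 2299 characters left out ...]
  40 257] [262.2 377.6] [27.7 45.3] [0.9046 0.1304 0.044 ] 0.914
[245.5 373.7] [233 367  22  15  87] [244.2 375.3] [13.4 26.1] [0.9231 0.1025 0.044 ] 0.929
[293.2 384.7] [279 368  33  27 172] [295.4 383.2] [28.  35.9] [0.8724 0.1829 0.044 ] 0.891
[331.3 385.3] [320 368  29  32  92] [331.7 382.7] [10.4 43.2] [0.8287 0.232  0.044 ] 0.861
[318.5 375.9] [313 371  11  10  35] [317.9 375.5] [ 7.9 12.6] [0.8353 0.2043 0.044 ] 0.86
[238.1 389.3] [228 379  22  20 113] [238.5 388.7] [17.6 22.7] [0.9464 0.1125 0.044 ] 0.953
[314.8 392.8] [311 385   8  15  31] [313.9 391.9] [ 7.8 15.3] [0.8619 0.2185 0.044 ] 0.889
[637.  390.5] [634 386   6  11  52] [637.3 390.3] [ 7.1 11.8] [0.4797 0.6545 0.044 ] 0.811
```

View crops.

View pics/t_st.png

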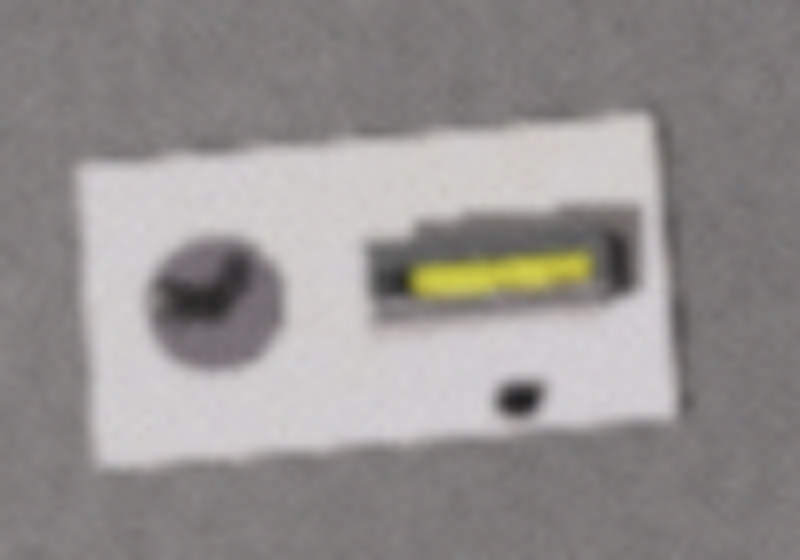

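View pics/s_st.png

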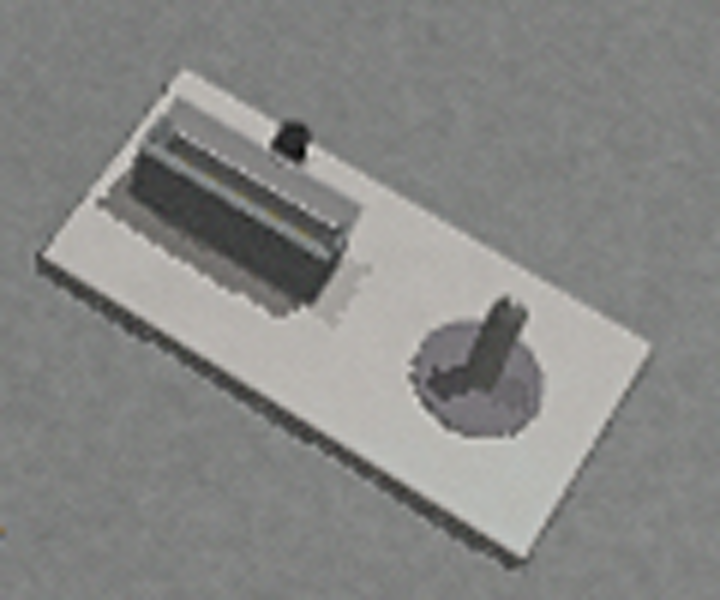

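View pics/t_rack.png

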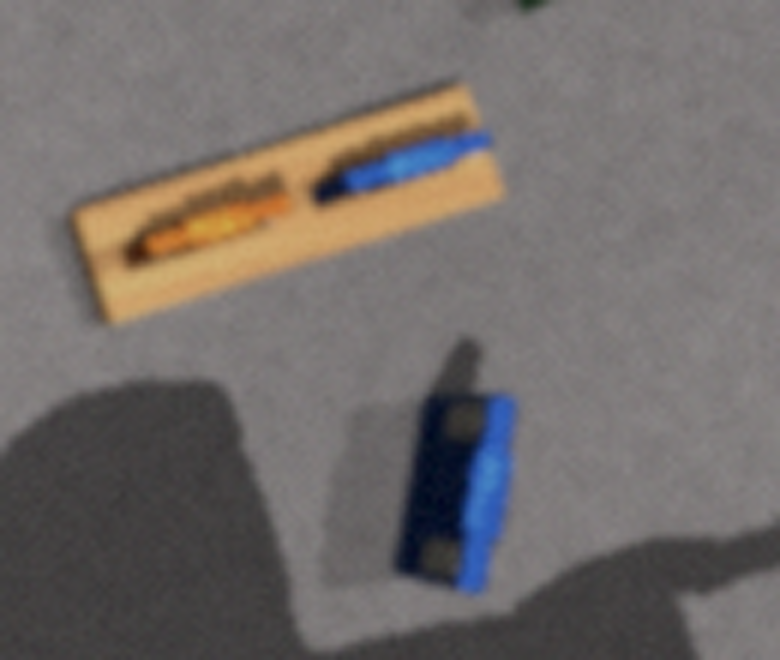

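View pics/s_rack.png

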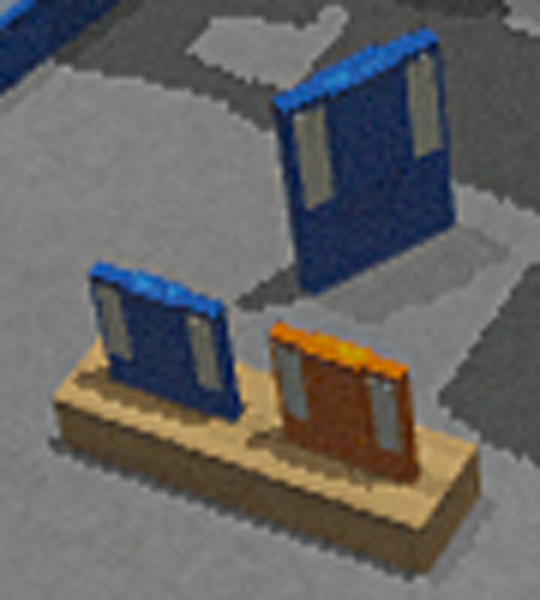

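The crops confirm that the spindle is on the station's +y side and the slot on its -y side, with the lip and screw facing the robot. The small blue holder sits in the rack's -y pocket. Now I'll fit the station, spindle, rack and label top edge numerically.

```bash
cat > m1.py <<'E'
from h import *
def big(m):
    n,l,st,c=cv2.connectedComponentsWithStats(m); i=1+np.argmax(st[1:,4]); return (l==i).astype(np.uint8)*255
def quad(mask):
    c=max(cv2.findContours(mask,cv2.RETR_EXTERNAL,cv2.CHAIN_APPROX_NONE)[0],key=cv2.contourArea)
    return c[:,0].astype(float)
def rectfit(n,mask,z):
    P=np.array([plane(n,u,v,z)[:2] for u,v in quad(mask)])
    (c,s,a)=cv2.minAreaRect((P*1000).astype(np.float32)); return np.array(c)/1000,np.array(s),a
def crop(im,b):
    m=np.zeros(im.shape[:2],np.uint8); m[b[1]:b[3],b[0]:b[2]]=255; return m
if __name__=='__main__':
    for n,b in (('top',(145,180,245,250)),('scene',(395,240,515,340))):
        im=cv2.imread(f'pics/{n}0.png'); h=cv2.cvtColor(im,cv2.COLOR_BGR2HSV)
        m=cv2.inRange(h,(0,0,155),(180,50,255))&crop(im,b); m=cv2.morphologyEx(big(m),cv2.MORPH_CLOSE,np.ones((3,3)))
        print(n,'station',rectfit(n,m,.010))
        w=cv2.inRange(h,(120,15,75),(165,80,150))&crop(im,b)
        w=big(cv2.morphologyEx(w,cv2.MORPH_CLOSE,np.ones((3,3)))); c=quad(w); e=cv2.fitEllipse(cv2.convexHull(c.astype(np.float32)))
        print(' washer',np.round(e[0],1),np.round(e[1],1),plane(n,*e[0],.012).round(4))
        m=cv2.inRange(h,(22,150,120),(35,255,255))&crop(im,b)
        if m.sum(): print(' yellow',rectfit(n,big(m),.026))
    for n,b in (('top',(365,165,495,225)),('scene',(210,120,300,190))):
        im=cv2.imread(f'pics/{n}0.png'); h=cv2.cvtColor(im,cv2.COLOR_BGR2HSV)
        if n=='top':
            m=cv2.inRange(h,(8,60,110),(25,255,255))&crop(im,b); m=cv2.morphologyEx(big(m),cv2.MORPH_CLOSE,np.ones((5,5)))
            print(n,'rack',rectfit(n,m,.030))
        for nm,lo,hi in (('blue',(100,140,120),(125,255,255)),('orange',(8,200,170),(22,255,255))):
            m=big(cv2.inRange(h,lo,hi)&crop(im,b)); print(n,nm,rectfit(n,m,.091),int((m>0).sum()))
            save(m,f'mask_{n}_{nm}',b,6)
E
python3 m1.py
```

```text
top station (array([0.50623907, 0.28800641]), array([101.02238464, 190.39561462]), 3.8647780418395996)
 washer [171.7 217.7] [14.4 15.4] [0.5031 0.3383 0.012 ]
 yellow (array([0.51065286, 0.24321307]), array([ 6.02956343, 51.60675812]), 3.73203444480896)
scene station (array([0.50501434, 0.28841586]), array([ 98.54525757, 188.32868958]), 3.6505019664764404)Traceback (most recent call last):
  File "m1.py", line 18, in <module>
    w=big(cv2.morphologyEx(w,cv2.MORPH_CLOSE,np.ones((3,3)))); c=quad(w); e=cv2.fitEllipse(cv2.convexHull(c.astype(np.float32)))
                                                                            ~~~~~~~~~~~~~~^^^^^^^^^^^^^^^^^^^^^^^^^^^^^^^^^^^^^^
cv2.error: OpenCV(4.12.0) /io/opencv/modules/imgproc/src/shapedescr.cpp:361: error: (-201:Incorrect size of input array) There should be at least 5 points to fit the ellipse in function 'fitEllipseNoDirect'
```

```bash
sed -i 's/^        w=cv2.inRange.*/        w=cv2.inRange(cv2.cvtColor(im,cv2.COLOR_BGR2HSV),(0,0,0),(180,255,148))\&cv2.erode(cv2.drawContours(np.zeros(im.shape[:2],np.uint8),[cv2.convexHull(quad(m).astype(np.int32))],-1,255,-1),np.ones((3,3)))\&crop(im,(145,180,187,250) if n=="top" else (460,280,490,320)); save(w,"w_"+n,b,6)/' m1.py; python3 m1.py
```

```text
top station (array([0.50623907, 0.28800641]), array([101.02238464, 190.39561462]), 3.8647780418395996)
 washer [171.6 217.5] [15.6 16.4] [0.5036 0.3388 0.012 ]
 yellow (array([0.51065286, 0.24321307]), array([ 6.02956343, 51.60675812]), 3.73203444480896)
scene station (array([0.50501434, 0.28841586]), array([ 98.54525757, 188.32868958]), 3.6505019664764404)
 washer [474.9 301. ] [22.2 24.3] [0.4979 0.3392 0.012 ]
top rack (array([ 0.53544324, -0.28123364]), array([ 53.61770248, 178.49563599]), 16.33185577392578)
top blue (array([ 0.54710242, -0.32112491]), array([ 8.35345459, 55.71286011]), 16.958518981933594) 70Traceback (most recent call last):
  File "m1.py", line 28, in <module>
    m=big(cv2.inRange(h,lo,hi)&crop(im,b)); print(n,nm,rectfit(n,m,.091),int((m>0).sum()))
  File "m1.py", line 3, in big
    n,l,st,c=cv2.connectedComponentsWithStats(m); i=1+np.argmax(st[1:,4]); return (l==i).astype(np.uint8)*255
                                                      ~~~~~~~~~^^^^^^^^^^
    return _wrapfunc(a, 'argmax', axis=axis, out=out, **kwds)
    return bound(*args, **kwds)
ValueError: attempt to get argmax of an empty sequence
```

```bash
python3 -c "
import cv2,numpy as np
a=cv2.imread('pics/w_top.png');b=cv2.imread('pics/w_scene.png')
L=[cv2.imread(f'pics/mask_{n}_{c}.png') for n in('top','scene') for c in('blue','orange')]
f=lambda i:cv2.resize(i,(260,200))
cv2.imwrite('pics/mm.png',np.vstack([np.hstack([f(a),f(b),f(L[0])]),np.hstack([f(L[1]),f(L[2]),f(L[3])])]))"
```

```text
[ WARN:0@0.029] global loadsave.cpp:275 findDecoder imread_('pics/mask_top_orange.png'): can't open/read file: check file path/integrity
[ WARN:0@0.029] global loadsave.cpp:275 findDecoder imread_('pics/mask_scene_blue.png'): can't open/read file: check file path/integrity
[ WARN:0@0.029] global loadsave.cpp:275 findDecoder imread_('pics/mask_scene_orange.png'): can't open/read file: check file path/integrity
Traceback (most recent call last):
cv2.error: OpenCV(4.12.0) /io/opencv/modules/imgproc/src/resize.cpp:4208: error: (-215:Assertion failed) !ssize.empty() in function 'resize'
```

Run:
```python
from h import *
top=cv2.imread('pics/top0.png'); sc=cv2.imread('pics/scene0.png')
# triangulate label top: blue bright top face in scene
h=cv2.cvtColor(sc,cv2.COLOR_BGR2HSV)
m=cv2.inRange(h,(100,140,120),(125,255,255)); m[:,:210]=0;m[:,255:]=0;m[:130]=0;m[165:]=0
p=np.argwhere(m>0)[:,::-1].astype(np.float32); print(len(p),cv2.minAreaRect(p)); c=cv2.minAreaRect(p)[0]; print('label top scene',plane('scene',*c,.091).round(4))
for n in('top','scene'):
    print(n,'spindle tip pred',proj(n,(.5022,.3401,.066)).round(1),'foot',proj(n,(.5022,.3401,.012)).round(1))
def overlay(im,n,pts,b,s,name):
    im=cv2.resize(im[b[1]:b[3],b[0]:b[2]],None,fx=s,fy=s,interpolation=cv2.INTER_CUBIC)
    for P in pts:
        u=((proj(n,P)-[b[0],b[1]]+.5)*s).astype(int); cv2.circle(im,tuple(map(int,u)),3,(0,0,255),-1)
    cv2.imwrite(f'pics/{name}.png',im)
C=np.array([.5056,.2882]);a=np.radians(3.76)
def W(C,a,x,y,z): return np.r_[C+np.array([x*np.cos(a)-y*np.sin(a),x*np.sin(a)+y*np.cos(a)]),z]
pts=[W(C,a,x,y,.01) for x in(-.05,.05) for y in(-.095,.095)]+[W(C,a,0,.052,.066),W(C,a,0,.052,.012)]+[W(C,a,x,-.045+y,.026) for x in(-.0055,.0055) for y in (-.0315,.0315)]
overlay(top,'top',pts,(145,180,245,250),6,'o1'); overlay(sc,'scene',pts,(395,240,515,340),6,'o2')
```

```text
65 ((235.60000610351562, 137.6999969482422), (21.819713592529297, 3.4785051345825195), 18.434947967529297)
label top scene [ 0.5452 -0.3213  0.091 ]
top spindle tip pred [163.8 217.2] foot [171.1 218. ]
scene spindle tip pred [480.2 290.1] foot [474.2 302.7]
```

View pics/o1.png

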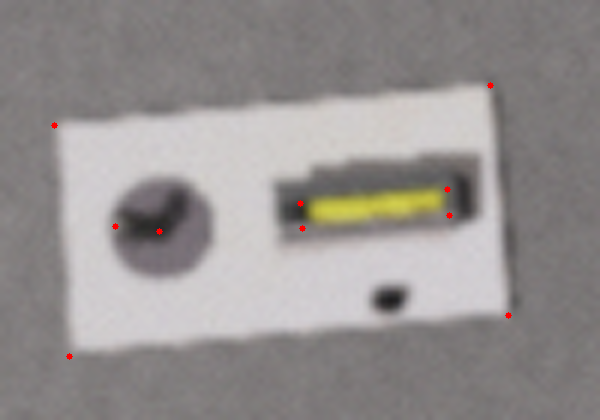

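View pics/o2.png

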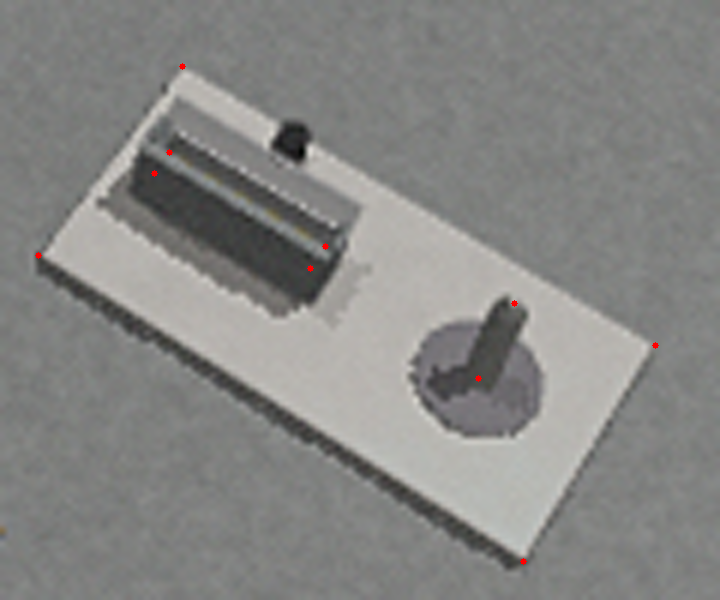

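The projected model points line up with the plate, spindle and slot to about 1.5 mm in both views. The blue label agrees in both views at about (0.546, -0.321). Before planning, I'll check how tall the free-standing blue decoy is and whether the key poses are reachable.

```bash
cat >> h.py <<'E'
def tri(u1,u2):
    o1,d1=ray('top',*u1); o2,d2=ray('scene',*u2)
    A=np.c_[d1,-d2]; t=np.linalg.lstsq(A,o2-o1,rcond=None)[0]; p,q=o1+d1*t[0],o2+d2*t[1]
    return (p+q)/2,np.linalg.norm(p-q)
def ik(pos,yaw):
    """both half turns; returns (rotvec, q) nearest present joints"""
    q0=status.state()['joint_positions']; best=None
    for k in (0,np.pi):
        r=rotdown(yaw+k); q=bot.solve_ik(list(pos),list(r))
        if q is not None:
            c=np.abs(np.array(q)-q0).max()
            if best is None or c<best[0]: best=(c,r,np.array(q))
    return best
YS=np.radians(3.76); CS=np.array([.5056,.2883])
SP=np.array([.5025,.3397]); SL=CS+.045*np.array([np.sin(YS),-np.cos(YS)])
REEL=np.array([.4722,.017]); LAB=np.array([.5462,-.3212]); YR=np.radians(16.5)
E
python3 - <<'E'
from h import *
print('big blue top',tri((445.2,247.3),(268.,101.4)),'label',tri((432.7,191.6),(235.7,137.7)),'reel',tri((295.8,226.1),(362.6,203.8)))
print('slot',SL, 'spindle',SP)
for nm,p,y in(('reel',(*REEL,.007),np.pi/2),('spin',(*SP,.15),YS),('lab',(*LAB,.057),YR),('slot',(*SL,.1),YS)):
    b=ik(p,y); print(nm,None if b is None else b[2].round(2))
E
```

```text
big blue top (array([ 0.41369624, -0.33776368,  0.11016619]), np.float64(0.0023924947211014336)) label (array([ 0.54639142, -0.31800756,  0.09392467]), np.float64(0.001310507104645861)) reel (array([0.47184739, 0.01683951, 0.04311352]), np.float64(0.002423259438115708))
slot [0.50855098 0.24339686] spindle [0.5025 0.3397]
reel [-0.13  0.56  1.92 -0.    0.67 -1.7 ]
spin [ 0.47  0.56  1.4  -0.    1.19  0.4 ]
lab [-0.65  0.7   1.41 -0.    1.03 -0.94]
slot [ 0.31  0.54  1.58 -0.    1.02  0.24]
```

Measured tops match the given sizes: reel 43 mm (44 given), label 94 mm (91 given). The decoy is 110 mm tall, so the gripper body clears it. Next I pick the farthest reel.

Run:
```python
from h import *
def st(t=''):
    s=status.state(); print(t,round(s['time'],2),s['tcp_pos'].round(4),s['ft_force'].round(2),round(s['width'],3))
b=ik((*REEL,.12),np.pi/2); bot.move_pose([*REEL,.12],list(b[1])); st('above')
bot.movel([*REEL,.007],feed=.12); st('down')
fingers.grasp(20); st('gripped')
bot.movel([*REEL,.15],feed=.2); st('lift')
shot('scene','g1',(300,130,460,260),5)
```

```text
above 2.12 [0.4725 0.0164 0.1201] [ 0.55 -0.09 -1.04] 1.002
down 3.22 [0.4726 0.0169 0.0075] [0.56 0.47 0.81] 1.001
gripped 3.92 [0.4722 0.017  0.007 ] [-1.37 -0.    1.59] 0.573
lift 4.79 [0.4714 0.0171 0.149 ] [ 0.22 -0.2  -2.24] 0.569
```

View pics/g1.png

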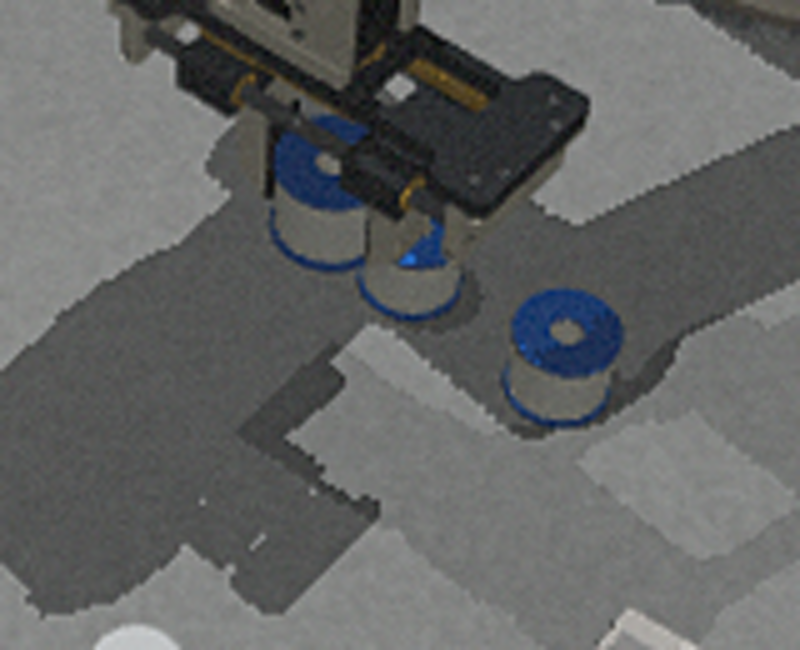

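The reel is held upright (width 0.57, about 52 mm); its flange shows at crop (320,165) and the other two reels are untouched. I'll move it above the spindle and look at the alignment.

Run:
```python
from h import *
def st(t=''):
    s=status.state(); print(t,round(s['time'],2),s['tcp_pos'].round(4),s['ft_force'].round(2),round(s['width'],3))
b=ik((*SP,.15),YS); bot.move_pose([*SP,.15],list(b[1])); st('above')
bot.movel([*SP,.079],feed=.15); st('near')
shot('scene','p1s',(400,210,540,330),5);shot('top','p1t',(130,180,230,260),6)
```

```text
above 6.08 [0.5026 0.3387 0.1494] [-0.82 -0.83 -1.21] 0.573
near 6.7 [0.5032 0.3394 0.0797] [ 0.29  0.11 -0.36] 0.572
```

View pics/p1s.png

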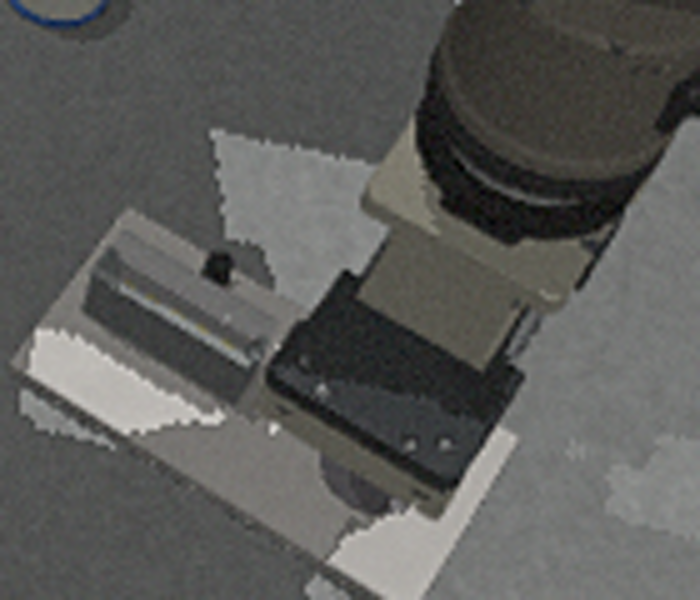

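View pics/p1t.png

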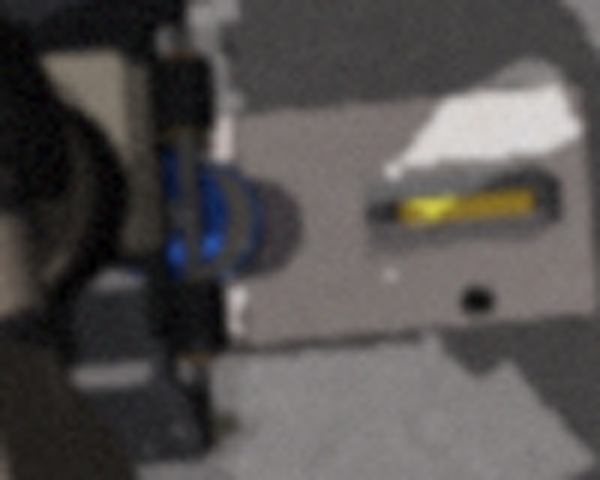

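The gripper hides the bore in both views, so I'll lower by feel with a small search.

Run:
```python
from h import *
def st(t=''):
    s=status.state(); print(t,round(s['time'],2),s['tcp_pos'].round(4),s['ft_force'].round(2),round(s['width'],3)); return s
offs=[(0,0),(.0015,0),(-.0015,0),(0,.0015),(0,-.0015),(.0025,.0015),(-.0025,-.0015),(-.0025,.0015),(.0025,-.0015)]
for o in offs:
    p=SP+np.array(o)
    bot.movel([*p,.078],feed=.06)
    hit=bot.movel([*p,.045],feed=.05,until_force=6); s=st(f'{o} hit={hit}')
    if not hit or s['tcp_pos'][2]<.056:
        break
```

```text
(0, 0) hit=False 7.86 [0.5027 0.3398 0.0451] [ 0.15  0.86 -0.63] 0.57
```

Run:
```python
from h import *
def st(t=''):
    s=status.state(); print(t,round(s['time'],2),s['tcp_pos'].round(4),s['ft_force'].round(2),round(s['width'],3)); return s
hit=bot.movel([*SP,.0165],feed=.05,until_force=6); st(f'hit={hit}')
fingers.release(); st('rel')
bot.movel([*SP,.15],feed=.25); st('up')
# go toward label via high pose
b=ik((*LAB,.20),YR); bot.move_pose([*LAB,.20],list(b[1])); st('lab')
im=shot('scene','r1s',(395,230,515,340),6);im=shot('top','r1t',(145,180,245,250),6)
```

```text
hit=True 8.38 [0.5021 0.3395 0.0185] [ 0.36 -0.02  3.16] 0.569
rel 9.19 [0.5017 0.3393 0.0185] [0.02 0.69 0.18] 0.998
up 9.87 [0.5018 0.3393 0.1489] [-0.32  0.04 -0.98] 0.998
lab 12.23 [ 0.5466 -0.3204  0.1999] [-1.27  0.15 -0.67] 1.001
```

View pics/r1s.png

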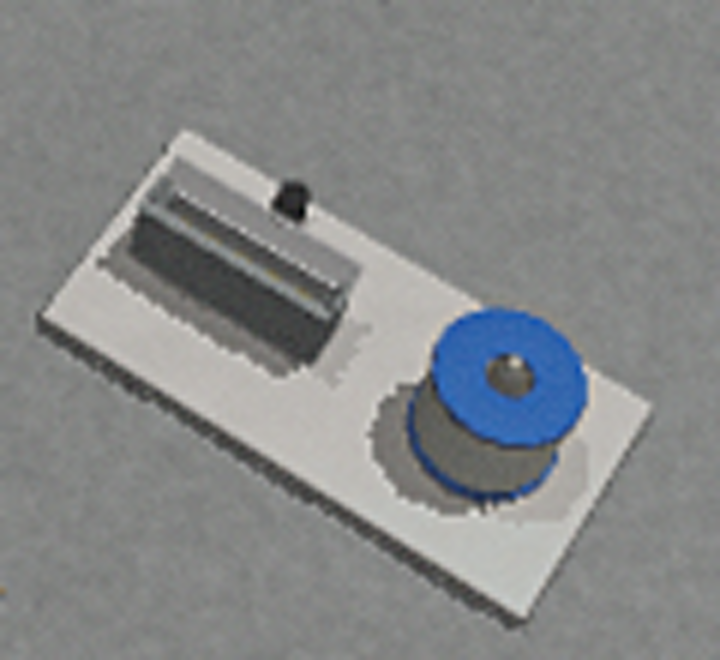

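View pics/r1t.png

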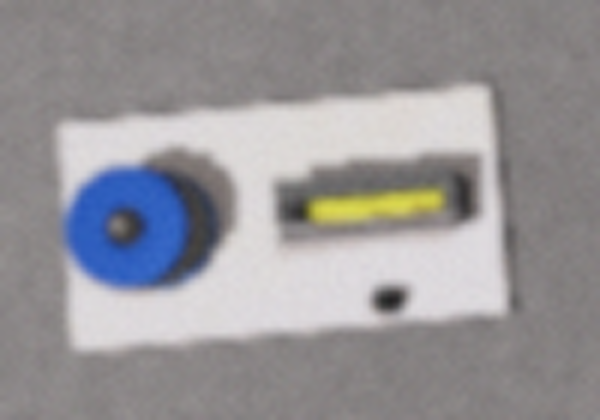

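The scene view shows the reel flat on the washer with the spindle tip in its bore at crop (512,370), and the stop height of 0.0185 matches the 0.019 expected. Now I grip the blue label.

Run:
```python
from h import *
def st(t=''):
    s=status.state(); print(t,round(s['time'],2),s['tcp_pos'].round(4),s['ft_force'].round(2),s['torque'].round(2),round(s['width'],3)); return s
bot.movel([*LAB,.059],feed=.15); st('down')
fingers.grasp(12); st('grip')
bot.movel([*LAB,.066],feed=.03); st('lift a bit')
fingers.grasp(35); st('grip')
bot.movel([*LAB,.16],feed=.12); st('lift')
im=shot('scene','l1s',(170,60,310,190),5)
b=ik((*SL,.16),YS); bot.move_pose([*SL,.16],list(b[1])); st('slot')
im=shot('scene','l2s',None,1);im=shot('top','l2t',None,1)
save(cv2.imread('pics/l2s.png'),'l2sc',(390,190,520,310),6); save(cv2.imread('pics/l2t.png'),'l2tc',(130,170,250,260),6)
```

```text
down 13.43 [ 0.5468 -0.3216  0.06  ] [0.64 1.   0.39] [-0.   -0.15  0.02] 1.003
grip 14.63 [ 0.5462 -0.3212  0.059 ] [0.07 0.38 0.34] [ 0.02 -0.12 -0.  ] 0.127
lift a bit 15.02 [ 0.5463 -0.3213  0.0664] [ 0.66  0.05 -0.02] [-0.03 -0.1   0.05] 0.131
grip 15.23 [ 0.5461 -0.3211  0.0659] [ 0.25 -0.99 -0.18] [ 0.01 -0.14  0.  ] 0.127
lift 16.17 [ 0.5458 -0.3209  0.1591] [-0.16  0.32 -1.33] [ 0.05 -0.12 -0.01] 0.132
slot 18.25 [0.509  0.2427 0.16  ] [ 0.68 -0.37 -0.66] [-0.   -0.14 -0.03] 0.128
```

View pics/l1s.png

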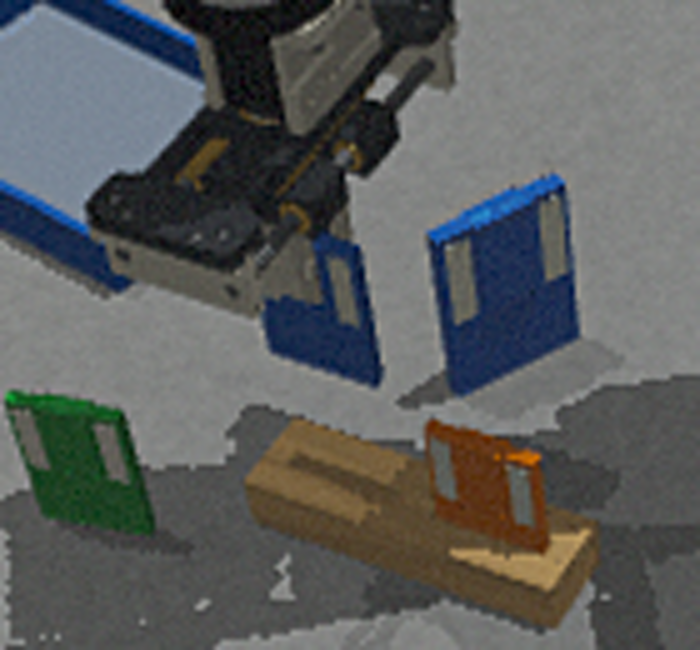

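View pics/l2sc.png

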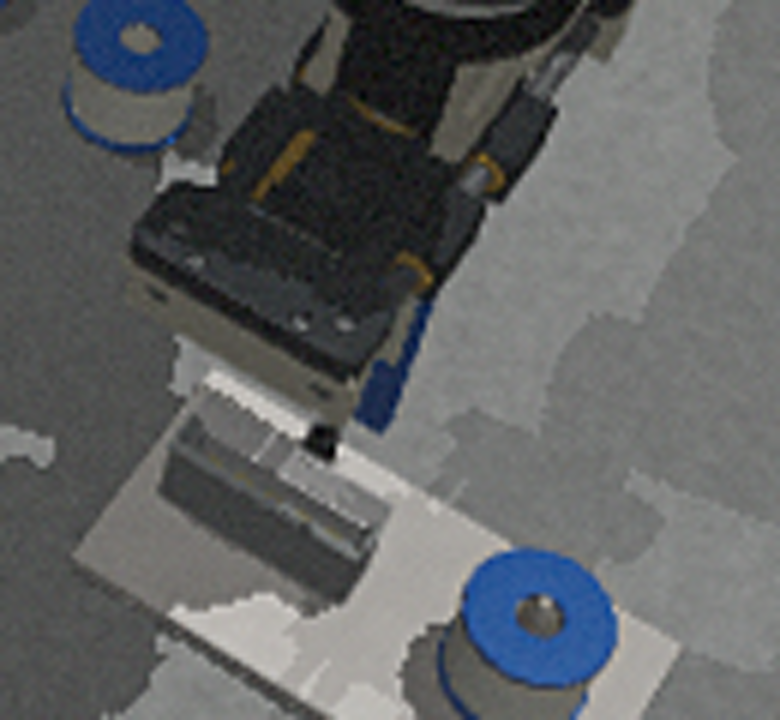

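View pics/l2tc.png

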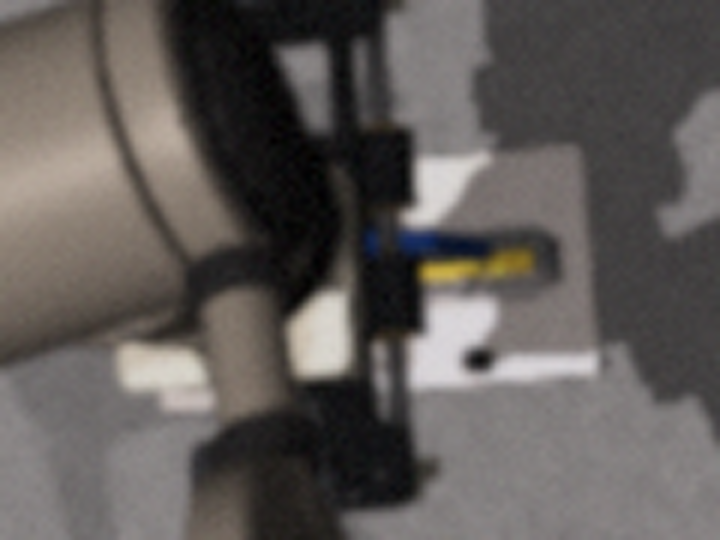

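Run:
```python
from h import *
def st(t=''):
    s=status.state(); print(t,round(s['time'],2),s['tcp_pos'].round(4),s['ft_force'].round(2),s['torque'].round(2),round(s['width'],3)); return s
def loc(P,O,a): d=np.array(P[:2])-O; return np.array([d[0]*np.cos(a)+d[1]*np.sin(a),-d[0]*np.sin(a)+d[1]*np.cos(a)]).round(4)
A=plane('scene',223.6,130.4,.106);B=plane('scene',246,137.4,.106); print('l1',loc(A,np.array([.5458,-.3209]),YR),loc(B,np.array([.5458,-.3209]),YR))
print('l2 corner',loc(plane('scene',453.7,262,.107),SL,YS), 'top end',loc(plane('top',212,212,.107),SL,YS))
bot.movel([*SL,.106],feed=.1); st()
im=shot('scene','l3s',None,1);im=shot('top','l3t',None,1)
save(cv2.imread('pics/l3s.png'),'l3sc',(400,240,500,320),8); save(cv2.imread('pics/l3t.png'),'l3tc',(180,190,240,230),10)
```

```text
l1 [ 0.0019 -0.0298] [0.0002 0.0317]
l2 corner [0.0012 0.0294] top end [-0.0009 -0.0327]
 19.04 [0.5089 0.2434 0.1064] [0.98 0.03 0.19] [-0.06 -0.11  0.06] 0.132
```

View pics/l3sc.png

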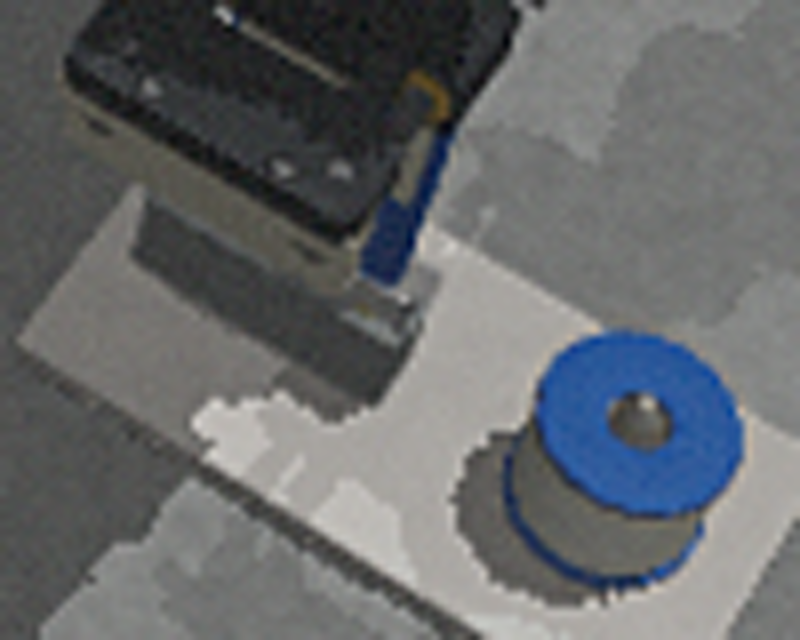

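View pics/l3tc.png

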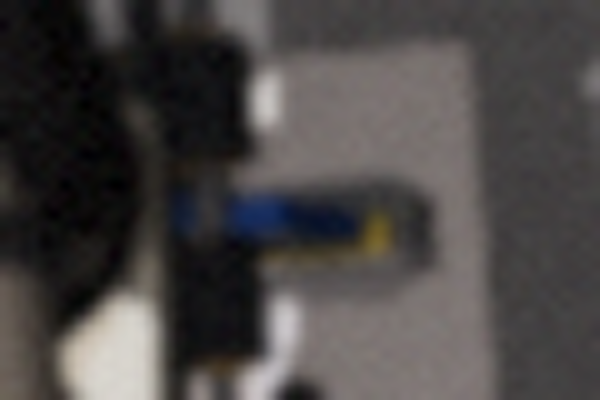

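The label's bottom is centred over the slot to about 1 mm: corner at +29.4 mm from the scene view, other end at -32.7 mm from the top view, against ±30 expected. Now I insert it by feel.

Run:
```python
from h import *
def st(t=''):
    s=status.state(); f=s['ft_force']; print(t,round(s['time'],2),s['tcp_pos'].round(4),f.round(2),s['torque'].round(2),round(s['width'],3)); return s
st()
hit=bot.movel([*SL,.081],feed=.03,until_force=4); st(f'hit={hit}')
bot.dwell(.2); st()
```

```text
19.14 [0.5092 0.2436 0.1068] [ 0.31 -0.26 -0.47] [-0.05 -0.12  0.06] 0.127
hit=False 20.12 [0.5087 0.2435 0.0811] [0.43 0.27 0.21] [ 0.   -0.12  0.04] 0.127
 20.32 [0.5086 0.2434 0.0812] [ 0.22  0.56 -0.09] [ 0.03 -0.11 -0.02] 0.126
```

No contact on the way in, so it is clear to press the seat: about 4 to 8 N of spring over 10 mm, then a steep rise at the stop.

Run:
```python
from h import *
def st(t=''):
    s=status.state(); f=s['ft_force']; print(t,round(s['time'],2),s['tcp_pos'].round(4),f.round(2),s['torque'].round(2),round(s['width'],3)); return s
for z in (.077,.074,.071):
    hit=bot.movel([*SL,z],feed=.02,until_force=13); st(f'{z} hit={hit}')
    if hit: break
hit=bot.movel([*SL,.065],feed=.015,until_force=10); st(f'hit={hit}')
bot.dwell(.3); st()
```

```text
0.077 hit=False 20.68 [0.509  0.2435 0.0774] [0.2  0.46 3.7 ] [ 0.08 -0.13  0.02] 0.129
0.074 hit=False 20.98 [0.5089 0.2435 0.0742] [0.5  1.24 4.17] [ 0.11 -0.27  0.02] 0.128
0.071 hit=False 21.27 [0.5089 0.2435 0.0713] [2.19 1.06 4.89] [ 0.04 -0.25  0.01] 0.128
hit=True 21.58 [0.509  0.2436 0.0691] [-0.93 -0.12  6.97] [-0.19  0.25 -0.02] 0.128
 21.88 [0.509  0.2436 0.0691] [-1.38 -0.2   6.82] [-0.09  0.19 -0.04] 0.128
```

It stopped at z = 0.0691, and home was expected at 0.069. The residual force is only about 7 N, so I'll add preload in tiny steps to confirm it is on the hard stop.

Run:
```python
from h import *
def st(t=''):
    s=status.state(); f=s['ft_force']; print(t,round(s['time'],2),s['tcp_pos'].round(4),f.round(2),s['torque'].round(2),round(s['width'],3)); return s
for z in (.0685,.068,.0675,.067,.0665,.066):
    bot.movel([*SL,z],feed=.01,until_force=12); bot.dwell(.1); s=st(z)
    if s['ft_force'][2]>18: break
im=shot('scene','f1s',None,1);im=shot('top','f1t',None,1)
save(cv2.imread('pics/f1s.png'),'f1sc',(400,240,500,320),8); save(cv2.imread('pics/f1t.png'),'f1tc',(140,180,240,250),6)
```

```text
0.0685 22.23 [0.5088 0.2435 0.069 ] [0.58 0.97 7.07] [ 0.03 -0.11  0.01] 0.127
0.068 22.58 [0.5089 0.2435 0.0689] [ 0.04 -0.03  9.83] [-0.09  0.12  0.02] 0.126
0.0675 22.93 [0.5089 0.2435 0.0689] [-1.62 -0.57 13.39] [-0.14  0.34  0.04] 0.129
0.067 23.28 [0.509  0.2435 0.0689] [-2.12 -0.66 17.11] [-0.24  0.59 -0.03] 0.126
0.0665 23.63 [0.509  0.2436 0.0688] [-4.59 -0.63 21.18] [-0.36  0.85 -0.01] 0.128
```

View pics/f1sc.png

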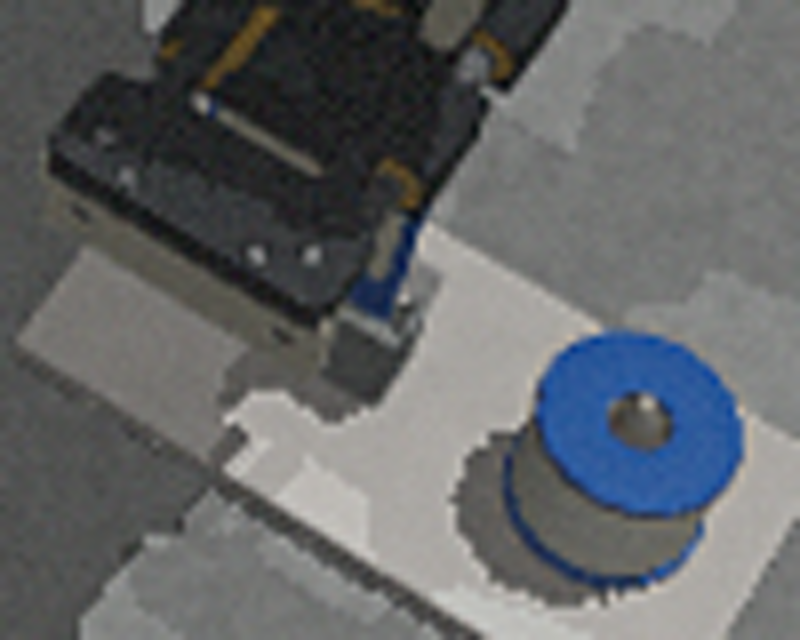

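View pics/f1tc.png

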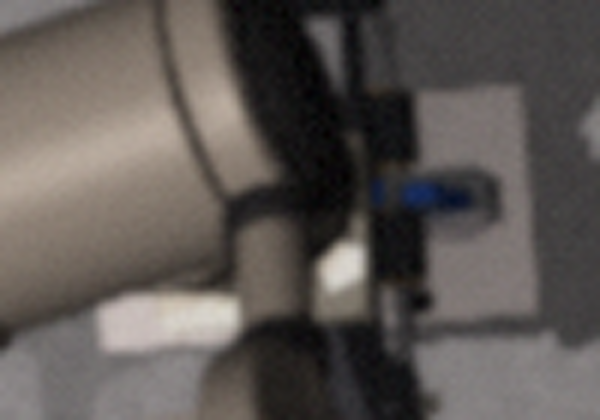

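Each 0.5 mm of command now adds about 4 N with no motion (z = 0.0689, 7 to 21 N), so it is on the hard stop. In both views the holder stands in the slot at about scene (447,276) and the reel is still seated. One last check of the bystanders, then I hand in.

Run:
```python
from h import *
a=cv2.imread('pics/top0.png').astype(int); b=cv2.imread('pics/f1t.png').astype(int)
for nm,(x0,y0,x1,y1) in dict(bottle=(312,122,340,155),jar=(264,145,292,172)).items(): print(nm,np.abs(a-b)[y0:y1,x0:x1].mean().round(1))
h=cv2.cvtColor(cv2.imread('pics/f1t.png'),cv2.COLOR_BGR2HSV); h0=cv2.cvtColor(cv2.imread('pics/top0.png'),cv2.COLOR_BGR2HSV)
for k in (h0,h):
    m=cv2.inRange(k,(5,190,90),(16,255,255)); m[:, :370]=0; m[:,460:]=0; m[:175]=0; m[225:]=0; p=np.argwhere(m); print('orange',len(p),p.mean(0)[::-1].round(1))
bot.dwell(.3); s=status.state(); print(s['time'],s['tcp_pos'].round(4),s['ft_force'].round(1),s['width'])
bot.job_done()
```

```text
bottle 5.6
jar 6.1
orange 14 [398.1 202.6]
orange 7 [395.6 203.4]
24.0333 [0.509  0.2436 0.0688] [-4.3 -0.8 20.8] 0.1284835895731034
the job is handed in; nothing more can be done
```

The job is handed in at 24.0 s of the 58 s: the reel is on the spindle, and the blue label holder is pressed fully home and still gripped.

- **Reel:** I took the farthest of the three blue-flanged reels and lowered it onto the spindle by feel. It touched down with the tool at 18.5 mm (19 mm expected) and I let go. The later pictures show it flat, with the spindle tip in the bore.
- **Label holder:** I took the small blue holder from the rack's -y pocket. It entered the slot without touching anything, then pressed the sprung seat down with the force rising from about 4 to 7 N. The seat stopped at 68.9 mm (69 mm expected), and pressing harder, from 7 to 21 N, moved it only about 0.1 mm. I left it gripped at about 35 N and pressed down at about 21 N for you to tighten the lock screw.
- **Left alone:** The bottle and jar look the same in the top picture before and after. The orange holder was upright in its pocket in a picture taken just after I lifted the blue one.
- **Weak or disagreeing checks:** My final colour check on the orange holder was inconclusive. It matched only 7 to 14 pixels under changed shadows and its centre shifted about 2.5 pixels. I never touched that holder. The two cameras also disagreed by 1–2 mm throughout, within the stated calibration, so I relied on force for both fits.

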